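# Find the softest camera shock mount and push down its tag

## Task

Three spring-mounted shock pads for a camera stand are on test on the yellow card. With the closed fingertips press the left, then the middle, then the right pad (left and right as the robot sees them) a few millimetres down to feel how stiff each is, then push the red tag of the station with the softest pad fully down. Leave the other two tags up, pull or pinch nothing, and do not disturb the other things on the table.

Things in the scene. Friction and masses are not known exactly. Their poses are not given: they have to be found in the camera images.
- station_left: The left test station (left, middle, right as the robot sees them), fixed to the table: grey base plate 150 mm (its x) by 72 mm (its y) by 12 mm thick. Origin at the centre of its underside on the table; z up; turned about z by up to 20 degrees. The spring pad stands at x = +40 mm, the red tag at x = -40 mm (the robot's side), both on y = 0.
- pad_left (a point): Rest position of the middle of the left pad's top, 70 mm above the table (fixed to the station, does not sink with the pad). Black rubber disc 50 mm across on a coil; goes down up to 16 mm, springs back. Its hidden spring is soft (spring_a in the rules), medium (spring_b) or stiff (spring_c), one of each, swapped every time: 8 mm down takes about 3.5, 6.5 or 10 N, 16 mm 6.5, 11.5 or 18 N.
- tag_left_top (a point): Middle of the top face of the left station's red tag, about 70 mm above the table at the start; it moves with the tag. The tag's head is 26 mm (station x) by 36 mm (station y), 8 mm thick, on a red blade in a grey guide block whose top is 46 mm above the table.
- tag_left (a joint): How far that tag has been pushed down, m: near 0 (up to 2 mm either way) at the start, 0.012 fully down at its stop, negative when pulled up. It takes about 2 N to move and stays where it is left.
- station_middle: The middle test station (left, middle, right as the robot sees them), fixed to the table: grey base plate 150 mm (its x) by 72 mm (its y) by 12 mm thick. Origin at the centre of its underside on the table; z up; turned about z by up to 20 degrees. The spring pad stands at x = +40 mm, the red tag at x = -40 mm (the robot's side), both on y = 0.
- pad_middle (a point): Rest position of the middle of the middle pad's top, 70 mm above the table (fixed to the station, does not sink with the pad). Black rubber disc 50 mm across on a coil; goes down up to 16 mm, springs back. Its hidden spring is soft (spring_a in the rules), medium (spring_b) or stiff (spring_c), one of each, swapped every time: 8 mm down takes about 3.5, 6.5 or 10 N, 16 mm 6.5, 11.5 or 18 N.
- tag_middle_top (a point): Middle of the top face of the middle station's red tag, about 70 mm above the table at the start; it moves with the tag. The tag's head is 26 mm (station x) by 36 mm (station y), 8 mm thick, on a red blade in a grey guide block whose top is 46 mm above the table.
- tag_middle (a joint): How far that tag has been pushed down, m: near 0 (up to 2 mm either way) at the start, 0.012 fully down at its stop, negative when pulled up. It takes about 2 N to move and stays where it is left.
- station_right: The right test station (left, middle, right as the robot sees them), fixed to the table: grey base plate 150 mm (its x) by 72 mm (its y) by 12 mm thick. Origin at the centre of its underside on the table; z up; turned about z by up to 20 degrees. The spring pad stands at x = +40 mm, the red tag at x = -40 mm (the robot's side), both on y = 0.
- pad_right (a point): Rest position of the middle of the right pad's top, 70 mm above the table (fixed to the station, does not sink with the pad). Black rubber disc 50 mm across on a coil; goes down up to 16 mm, springs back. Its hidden spring is soft (spring_a in the rules), medium (spring_b) or stiff (spring_c), one of each, swapped every time: 8 mm down takes about 3.5, 6.5 or 10 N, 16 mm 6.5, 11.5 or 18 N.
- tag_right_top (a point): Middle of the top face of the right station's red tag, about 70 mm above the table at the start; it moves with the tag. The tag's head is 26 mm (station x) by 36 mm (station y), 8 mm thick, on a red blade in a grey guide block whose top is 46 mm above the table.
- tag_right (a joint): How far that tag has been pushed down, m: near 0 (up to 2 mm either way) at the start, 0.012 fully down at its stop, negative when pulled up. It takes about 2 N to move and stays where it is left.
- tagine: Bystander, loose: brown clay pot with a cone lid, 100 mm across, 104 mm tall; stands beyond the stations. Origin at the centre of its underside.
- figurine: Bystander, loose: white figurine, 46 mm wide, 80 mm tall; stands just left of the middle station. Origin at the centre of its underside.
- camera: Bystander, loose: compact camera, 100 mm wide, 28 mm deep (48 with lens), 64 mm tall; beyond the stations. Origin at the centre of its underside.
- mini_tripod: Bystander, loose: table tripod, black, legs spread to 90 mm, 96 mm tall; beyond the stations. Origin at the centre of its underside.
- lens_cap: Bystander, loose: lens cap, black disc 34 mm across, 10 mm tall; lies just right of the middle station. Origin at the centre of its underside.
- tape_roll: Bystander, loose: roll of tape, ring 84 mm across, 24 mm tall; on the robot's side of the stations. Origin at the centre of its underside.
- lens_cleaner: Bystander, loose: small blue bottle, 36 mm across, 100 mm tall; on the robot's side of the stations. Origin at the centre of its underside.

How it is judged:
On the way, in this order (a step that is already met when the one before it is completed fails the run):
1. the left pad is pressed down (more than 2 mm) (((horizontal distance between pad_left and spring_a below 0.015 m and value of joint spring_a above 0.002 m) or (horizontal distance between pad_left and spring_b below 0.015 m and value of joint spring_b above 0.002 m) or (horizontal distance between pad_left and spring_c below 0.015 m and value of joint spring_c above 0.002 m))), for 0.05 s.
2. the middle pad is pressed down (more than 2 mm) (((horizontal distance between pad_middle and spring_a below 0.015 m and value of joint spring_a above 0.002 m) or (horizontal distance between pad_middle and spring_b below 0.015 m and value of joint spring_b above 0.002 m) or (horizontal distance between pad_middle and spring_c below 0.015 m and value of joint spring_c above 0.002 m))), for 0.05 s.
3. the right pad is pressed down (more than 2 mm) (((horizontal distance between pad_right and spring_a below 0.015 m and value of joint spring_a above 0.002 m) or (horizontal distance between pad_right and spring_b below 0.015 m and value of joint spring_b above 0.002 m) or (horizontal distance between pad_right and spring_c below 0.015 m and value of joint spring_c above 0.002 m))), for 0.05 s.
4. the tag beside the softest pad is pushed fully down (more than 9 of its 12 mm) (((horizontal distance between pad_left and spring_a below 0.015 m and value of joint tag_left above 0.009 m and value of joint each of tag_middle, tag_right below 0.004 m) or (horizontal distance between pad_middle and spring_a below 0.015 m and value of joint tag_middle above 0.009 m and value of joint each of tag_left, tag_right below 0.004 m) or (horizontal distance between pad_right and spring_a below 0.015 m and value of joint tag_right above 0.009 m and value of joint each of tag_left, tag_middle below 0.004 m))), for 0.1 s.
At the end, for the whole second after the job is handed in: The tag of the station with the softest pad is down (9 mm or more of its 12 mm), the other two tags are up (less than 4 mm down), all pads have sprung back (within 2 mm), and the bystanders are within 15 mm of where they stood (((horizontal distance between pad_left and spring_a below 0.015 m and value of joint tag_left above 0.009 m and value of joint each of tag_middle, tag_right below 0.004 m) or (horizontal distance between pad_middle and spring_a below 0.015 m and value of joint tag_middle above 0.009 m and value of joint each of tag_left, tag_right below 0.004 m) or (horizontal distance between pad_right and spring_a below 0.015 m and value of joint tag_right above 0.009 m and value of joint each of tag_left, tag_middle below 0.004 m)) and value of joint each of spring_a, spring_b, spring_c below 0.002 m and distance of each of tagine, figurine, camera, mini_tripod, lens_cap, tape_roll, lens_cleaner from where it was at the start of the episode below 0.015 m); the robot touches nothing.
It fails at once if the tag of a station that does not have the softest pad is pushed down (more than 4 mm) ((horizontal distance between pad_left and spring_b below 0.015 m and value of joint tag_left above 0.004 m) or (horizontal distance between pad_left and spring_c below 0.015 m and value of joint tag_left above 0.004 m) or (horizontal distance between pad_middle and spring_b below 0.015 m and value of joint tag_middle above 0.004 m) or (horizontal distance between pad_middle and spring_c below 0.015 m and value of joint tag_middle above 0.004 m) or (horizontal distance between pad_right and spring_b below 0.015 m and value of joint tag_right above 0.004 m) or (horizontal distance between pad_right and spring_c below 0.015 m and value of joint tag_right above 0.004 m)).
It fails at once if a tag is pulled up (more than 3 mm) (value of joint any of tag_left, tag_middle, tag_right below -0.003 m).
It fails at once if a bystander is lifted, carried or shoved (moved more than 15 mm) or tipped over (distance of any of tagine, figurine, camera, mini_tripod, lens_cap, tape_roll, lens_cleaner from where it was at the start of the episode above 0.015 m or angle between any of tagine, figurine, camera, mini_tripod, lens_cap, tape_roll, lens_cleaner's own z axis and vertical above 0.4 rad).
It also fails if it takes over 58 s, if anything falls off the work surface, if the arm or the gripper's body presses on something with over 40 N, if the wrist force passes 120 N, or if a joint passes its speed limit or range.

## Robot

A 6-joint arm with a two-finger parallel gripper is mounted at the origin on the work surface. World frame = base frame: x ahead of the robot, y to its left, z up, the work surface at z = 0. Lengths are in m, angles in rad, forces in N, time in s.
With the tool pointing down it reaches from about 0.35 to 0.975 m from the base axis. Payload 4.9 kg.
Tool frame: the origin (TCP) lies midway between the tips of the shut fingers; the grasp point (between the pads) lies 19 mm behind it; z points along the fingers, y is the line along which they close (so a half turn about z gives the same grasp; the last joint's range is limited). The gripper opens to 85 mm and grips with 20 to 120 N. Pads are 22 mm wide; open, the fingers measure 114 mm over their backs; the gripper's body (76 mm by 85 mm) begins 54 mm behind the grasp point. The pads swing forward as they close: fully open they stand 13 mm farther back than shut.
Start: joints at [1.172, 0.053, 1.613, -0, 1.476, -0.119], TCP at [0.173, 0.601, 0.231] pointing down, gripper open.
Joint ranges: [-3.01, 3.01], [-1.01, 2.22], [0.06, 2.58], [-1.02, 4.17], [0.09, 2.62], [-3.14, 3.14]. Speed limits (rad/s): [2.57, 2.57, 3.14, 3.14, 3.14, 3.14].

## Interface

Orientations are given as a rotation vector (axis times angle).
In Python, from station import ctrl, optics, job gives the robot as it stands.
- The arm moves only by the shell command python3 -m jog 'ROWS' [OPENING] [FORCE]. ROWS is JSON, a list of rows, each a list of 2 entries, a list of its own where there are three numbers: the shift along the tool's x, y, z in m, then the turn, a rotation vector about the tool's x, y, z in rad. A call has 1 to 5 rows; each row is the pose to reach, as a shift and turn from the pose commanded when the call began, along the tool's axes at that moment; what a row does not reach only later rows make up. A row lasts 1/10 s, in which the tool goes at most 50 mm and 8.59 degrees, less where a joint would pass 70% of its speed; a pose out of reach is approached as far as the arm can. A call with a gripper value outside its range is refused whole. OPENING is the opening, from 0 (shut) to 1 (fully open), set as the call begins (- or left out, the last holds). The fingers move at their own pace and stop on an object; FORCE is the grip in N (left out, the last holds). Time passes only in rows, so rows that repeat a pose let the fingers close. It gives the time, the measured TCP pose, the force, the opening and the grip force at its end, in the units of the state.
- ctrl.get_obs(): the state, without advancing time (a new reading comes with each control period).
- optics.get_image(name): name is "scene" or "top" or "wrist"; returns a dict with "image" (480x640x3 uint8, blue, green, red), "fx", "fy", "cx", "cy" (pixels), "D" ([k1, k2, p1, p2, k3] as OpenCV has them; the pictures are not rectified), "rvec" (rotation vector, rad) and "tvec" (3), from world to camera coordinates, as OpenCV has them; the wrist camera has in their place "mount" (4x4, takes a point from camera to tool coordinates, whose origin is the TCP and whose axes are the flange's). Camera axes: x right, y down, z forward; pixel columns grow to the right and rows downward; lengths in m; the calibration is good to about 2 mm. A picture is of the moment at which its call begins: read the wrist's pose just before it. There is no depth.
- job.finish_job(): hands the job in; it is judged then, once.
The state is a dict: "t": time; "q": joint angles; "dq": joint speeds; "effort": joint torques, N m; "tool_pos": TCP position; "tool_rot": TCP orientation; "contact_force": force on the tool from outside, world axes, zero at the start; "wrist_torque": the same for the moment, N m; "opening": finger opening in m; "grip_force": force on a finger pad.
Only numpy, scipy, OpenCV 4.12 (cv2) and the standard library are available. Lean on these libraries where they do the work, as an engineer would, in place of code of your own. Each camera call takes 0.05 s, during which the arm holds its last target. There are 200 camera calls.

## Working session

There is one attempt and no reset: what is moved stays moved. The work goes in short steps, Python scripts to look and compute and a shell command to move; the robot and the scene stay as the last step left them, time stands still between calls to the robot, and variables do not carry over. Pictures are saved under pics/ and viewed, at most 10 in all, crops included, and the job is handed in when it is done.

```bash
ls; mkdir -p pics; python3 - <<'E'
from station import ctrl, optics
import cv2
o=ctrl.get_obs();print({k:(v if not hasattr(v,'__len__') else [round(float(x),4) for x in v]) for k,v in o.items()})
for n in ("top","scene"):
    d=optics.get_image(n);cv2.imwrite(f"pics/{n}0.png",d["image"])
    print(n,{k:v for k,v in d.items() if k!="image"})
E
```

```text
pics
{'t': 0.0, 'q': [1.172, 0.0533, 1.6143, -0.0, 1.476, -0.119], 'dq': [-0.0009, -0.0004, 0.0012, 0.0009, 0.0014, -0.0012], 'effort': [-0.0009, -39.367, -37.0189, -0.0001, 0.007, -0.0], 'tool_pos': [0.1724, 0.6001, 0.2301], 'tool_rot': [-0.438, -3.1104, 0.0031], 'contact_force': [0.2873, 0.8042, 0.147], 'wrist_torque': [0.0057, -0.0214, 0.0048], 'grip_force': 0.0, 'opening': 0.08573030758925998}
top {'fx': 445.1192597790185, 'fy': 445.1192597790185, 'cx': 313.4727061089636, 'cy': 240.71974747511513, 'D': array([-0.0274257,  0.       ,  0.       ,  0.       ,  0.       ]), 'rvec': array([ 2.13111026, -2.184244  ,  0.05842267]), 'tvec': array([0.04834165, 0.57516103, 0.97960838])}
scene {'fx': 437.16265293605403, 'fy': 437.16265293605403, 'cx': 326.4667835695964, 'cy': 234.4070811929149, 'D': array([0.00270433, 0.        , 0.        , 0.        , 0.        ]), 'rvec': array([ 2.06879569,  0.59634805, -0.31360549]), 'tvec': array([-0.46662685, -0.09854755,  1.04131396])}
```

View pics/top0.png

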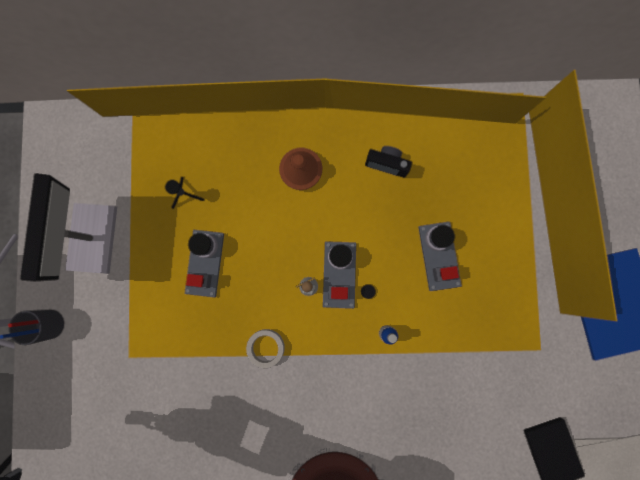

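View pics/scene0.png

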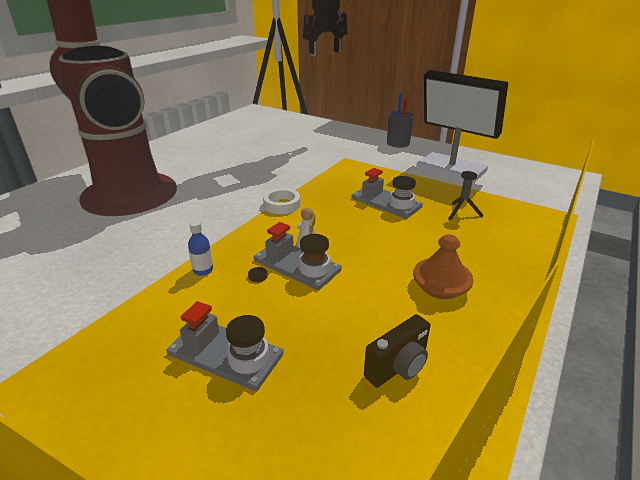

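The top view shows stations with black pads near (202,244), (341,256), (441,237) and red tags near (197,281), (340,293), (449,273). The figurine is at (308,286), the lens cap at (368,291) and the bottle at (390,336). The scene view confirms this layout.

```bash
cat > h.py <<'E'
import cv2, numpy as np
def ray(d,px,z):
    K=np.array([[d["fx"],0,d["cx"]],[0,d["fy"],d["cy"]],[0,0,1]])
    n=cv2.undistortPoints(np.array([[px]],float),K,d["D"])[0,0]
    R=cv2.Rodrigues(np.array(d["rvec"]))[0]; t=np.array(d["tvec"]).ravel()
    c=-R.T@t; v=R.T@np.array([n[0],n[1],1]); return c+v*(z-c[2])/v[2]
def blobs(mask,mn):
    n,l,s,c=cv2.connectedComponentsWithStats(mask.astype(np.uint8))
    return [(c[i],s[i,4],s[i,:4]) for i in range(1,n) if s[i,4]>=mn]
E
python3 - <<'E'
from station import optics
from h import *
for n in ("top","scene"):
    d=optics.get_image(n);im=d["image"].astype(int);b,g,r=im[...,0],im[...,1],im[...,2]
    hsv=cv2.cvtColor(d["image"],cv2.COLOR_BGR2HSV)
    red=(r>110)&(g<60)&(b<60)
    dark=(r<70)&(g<60)&(b<60)
    mn=60 if n=="top" else 80
    roi=np.zeros(red.shape,bool)
    if n=="top": roi[210:340,150:500]=1
    else: roi[160:400,120:450]=1
    for nm,m in (("red",red&roi),("dark",dark&roi)):
        for c,a,s in blobs(m,mn):
            ctr=(s[0]+(s[2]-1)/2,s[1]+(s[3]-1)/2)
            print(n,nm,c.round(1),a,s,"cen",ray(d,c,.07).round(4),"box",ray(d,ctr,.07).round(4))
E
```

```text
top red [449.  272.8] 167 [441 267  17  13] cen [ 0.496  -0.2547  0.07  ] box [ 0.4956 -0.2547  0.07  ]
top red [193.6 280.1] 160 [186 274  16  13] cen [0.4932 0.2951 0.07  ] box [0.4934 0.2954 0.07  ]
top red [339. 293.] 165 [331 288  16  11] cen [ 0.4587 -0.0193  0.07  ] box [ 0.4587 -0.0183  0.07  ]
top dark [442.7 236.8] 475 [430 225  25  25] cen [ 0.5734 -0.2452  0.07  ] box [ 0.573  -0.2435  0.07  ]
top dark [200.3 244. ] 435 [189 233  24  22] cen [0.5715 0.2803 0.07  ] box [0.5726 0.2799 0.07  ]
top dark [213.3 267.7] 360 [195 234  29  63] cen [0.5191 0.2518 0.07  ] box [0.5252 0.2612 0.07  ]
top dark [342.  255.1] 462 [330 244  26  23] cen [ 0.5395 -0.0281  0.07  ] box [ 0.5397 -0.0291  0.07  ]
top dark [367.8 291.3] 167 [361 285  15  14] cen [ 0.461  -0.0808  0.07  ] box [ 0.4604 -0.0812  0.07  ]
scene red [373.4 173.2] 103 [366 168  17  14] cen [0.5003 0.2776 0.07  ] box [0.5045 0.2723 0.07  ]
scene red [277.7 229.8] 200 [267 222  23  19] cen [ 0.466  -0.0314  0.07  ] box [ 0.4689 -0.0344  0.07  ]
scene red [195. 313.] 392 [181 301  31  28] cen [ 0.5017 -0.263   0.07  ] box [ 0.5051 -0.2645  0.07  ]
scene dark [142.6 182.3] 1663 [120 160  57  52] cen [ 0.1083 -0.0337  0.07  ] box [ 0.1303 -0.0377  0.07  ]
scene dark [403.6 182.6] 265 [393 176  23  14] cen [0.5769 0.2701 0.07  ] box [0.5774 0.2708 0.07  ]
scene dark [313.5 247.7] 662 [300 234  29  32] cen [ 0.5505 -0.0445  0.07  ] box [ 0.5541 -0.0484  0.07  ]
scene dark [257.4 274.2] 234 [248 267  19  15] cen [ 0.5179 -0.1508  0.07  ] box [ 0.5171 -0.1507  0.07  ]
scene dark [244.5 334.1] 1144 [226 315  39  45] cen [ 0.5842 -0.2572  0.07  ] box [ 0.5881 -0.2608  0.07  ]
scene dark [394.1 351. ] 2370 [364 315  66  73] cen [ 0.7586 -0.1803  0.07  ] box [ 0.7611 -0.1788  0.07  ]
```

```bash
python3 -m jog '[[[-0.473,-0.197,0.05],[0,0,-0.281]],[[-0.473,-0.197,0.05],[0,0,-0.281]],[[-0.473,-0.197,0.05],[0,0,-0.281]],[[-0.473,-0.197,0.05],[0,0,-0.281]],[[-0.473,-0.197,0.05],[0,0,-0.281]]]' 0 20
```

```text
t: 0.7
tool_pos: [0.3665, 0.4451, 0.207]
tool_rot: [-0.002, 3.142, 0.0]
contact_force: [2.0, 0.7, 0.9]
opening: 0.0119
grip_force: 0.0
```

```bash
python3 -m jog '[[[-0.19,-0.155,0.04],[0,0,0]],[[-0.19,-0.155,0.04],[0,0,0]],[[-0.19,-0.155,0.04],[0,0,0]],[[-0.19,-0.155,0.04],[0,0,0]],[[-0.19,-0.155,0.04],[0,0,0]]]'; python3 -m jog '[[[0,0,0],[0,0,0]],[[0,0,0],[0,0,0]]]'
```

```text
t: 1.2
tool_pos: [0.5569, 0.2901, 0.1667]
tool_rot: [0.001, -3.141, -0.0]
contact_force: [0.8, 1.3, -0.2]
opening: -0.0002
grip_force: 0.0
t: 1.4
tool_pos: [0.5558, 0.2909, 0.1665]
tool_rot: [-0.002, -3.14, 0.0]
contact_force: [-0.0, 0.2, -0.5]
opening: 0.0003
grip_force: 0.0
```

```bash
python3 -m jog '[[[-0.016,-0.011,0.04],[0,0,0]],[[-0.016,-0.011,0.08],[0,0,0]],[[-0.016,-0.011,0.088],[0,0,0]],[[-0.016,-0.011,0.088],[0,0,0]]]'; python3 -c "
from station import optics
import cv2
cv2.imwrite('pics/s1.png',cv2.resize(optics.get_image('scene')['image'][80:260,280:520],None,fx=3,fy=3))"
```

```text
t: 1.8
tool_pos: [0.5693, 0.2814, 0.0775]
tool_rot: [0.004, -3.137, 0.002]
contact_force: [-0.3, 0.6, 0.4]
opening: 0.0003
grip_force: 0.0
```

View pics/s1.png

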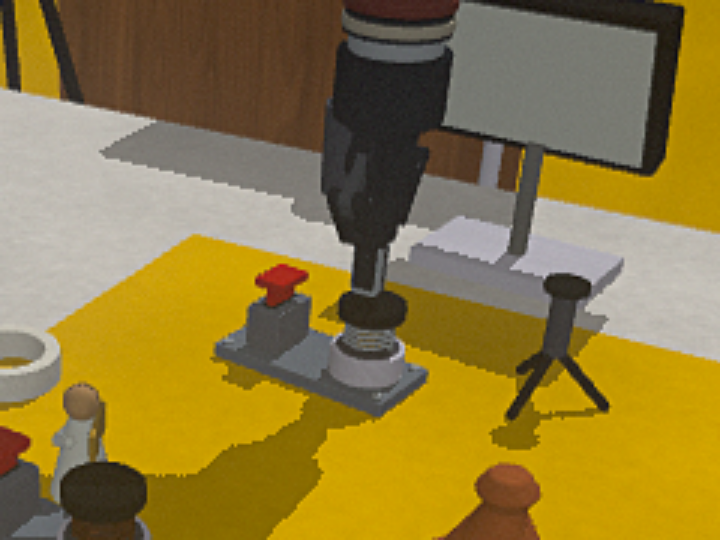

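The closed tips (crop about (372,295)) are centred just over the left pad (372,308), clear of the tag (283,280). Next I press it.

```bash
python3 -m jog '[[[0,0,0.008],[0,0,0]],[[0,0,0.012],[0,0,0]],[[0,0,0.012],[0,0,0]],[[0,0,0.012],[0,0,0]]]';python3 -m jog '[[[0,0,0.004],[0,0,0]],[[0,0,0.004],[0,0,0]],[[0,0,0.004],[0,0,0]],[[0,0,0.004],[0,0,0]]]'
```

```text
t: 2.25
tool_pos: [0.5721, 0.2812, 0.0682]
tool_rot: [-0.002, 3.14, 0.001]
contact_force: [0.1, 1.0, 0.8]
opening: 0.0
grip_force: 0.6
t: 2.65
tool_pos: [0.5722, 0.2811, 0.0638]
tool_rot: [-0.002, 3.14, 0.001]
contact_force: [1.6, 0.9, 2.2]
opening: -0.0003
grip_force: 1.4
```

```bash
python3 -m jog '[[[0,0,0.004],[0,0,0]],[[0,0,0.004],[0,0,0]],[[0,0,0.004],[0,0,0]],[[0,0,0.004],[0,0,0]]]'; for i in 1 2 3 4; do python3 -m jog '[[[0,0,0],[0,0,0]]]'|grep -E 'pos|contact'; done
```

```text
t: 3.05
tool_pos: [0.5721, 0.281, 0.0596]
tool_rot: [-0.002, 3.141, 0.001]
contact_force: [1.7, 2.0, 4.1]
opening: 0.0001
grip_force: 2.1
tool_pos: [0.5721, 0.2809, 0.0596]
contact_force: [2.0, 1.8, 5.5]
tool_pos: [0.5721, 0.281, 0.0596]
contact_force: [2.4, 1.5, 3.8]
tool_pos: [0.572, 0.281, 0.0595]
contact_force: [1.9, 1.1, 5.1]
tool_pos: [0.572, 0.2809, 0.0595]
contact_force: [2.9, 1.6, 5.3]
```

```bash
python3 -m jog '[[[0,0,-0.04],[0,0,0]],[[0,0,-0.08],[0,0,0]],[[0.01,-0.05,-0.08],[0,0,0]],[[0.02,-0.1,-0.08],[0,0,0]],[[0.03,-0.15,-0.08],[0,0,0]]]' | grep pos; python3 -m jog '[[[0,-0.05,0],[0,0,0]],[[0,-0.1,0],[0,0,0]],[[0.002,-0.15,0],[0,0,0]],[[0.002,-0.159,0],[0,0,0]],[[0.002,-0.159,0],[0,0,0]]]' ; for i in 1 2 3; do python3 -m jog '[[[0,0,0],[0,0,0]]]'|grep -E 'pos|contact'; done
```

```text
tool_pos: [0.5399, 0.1321, 0.1375]
t: 4.45
tool_pos: [0.5389, -0.0265, 0.1375]
tool_rot: [-0.003, -3.137, -0.001]
contact_force: [0.3, 1.4, 0.1]
opening: 0.0002
grip_force: 0.0
tool_pos: [0.5396, -0.0244, 0.138]
contact_force: [-0.3, 0.1, -0.0]
tool_pos: [0.5401, -0.0238, 0.1385]
contact_force: [-0.1, 0.0, 0.2]
tool_pos: [0.5404, -0.0238, 0.1389]
contact_force: [-0.4, 0.1, -0.8]
```

```bash
python3 -m jog '[[[0,-0.0045,0.04],[0,0,0]],[[0,-0.0045,0.062],[0,0,0]],[[0,-0.0045,0.068],[0,0,0]],[[0,-0.0045,0.074],[0,0,0]],[[0,-0.0045,0.077],[0,0,0]]]';  for i in 1 2 3 4 5; do python3 -m jog '[[[0,0,0],[0,0,0]]]'|grep -E 'pos|contact'; done
```

```text
t: 5.25
tool_pos: [0.5409, -0.029, 0.0637]
tool_rot: [0.003, -3.141, -0.001]
contact_force: [-5.8, 1.8, 8.0]
opening: 0.0
grip_force: 4.2
tool_pos: [0.541, -0.0291, 0.0642]
contact_force: [-5.4, 1.3, 8.8]
tool_pos: [0.5415, -0.0292, 0.0647]
contact_force: [-4.8, 0.7, 7.1]
tool_pos: [0.5415, -0.0292, 0.0649]
contact_force: [-5.1, 0.4, 7.7]
tool_pos: [0.5415, -0.0293, 0.0648]
contact_force: [-4.3, 1.9, 6.1]
tool_pos: [0.5415, -0.0292, 0.0649]
contact_force: [-5.3, 1.5, 7.1]
```

```bash
python3 -m jog '[[[0,0,-0.04],[0,0,0]],[[0,0,-0.075],[0,0,0]],[[-0.01,-0.045,-0.075],[0,0,0]],[[-0.02,-0.09,-0.075],[0,0,0]],[[-0.03,-0.135,-0.075],[0,0,0]]]' | grep pos; python3 -m jog '[[[-0.0015,-0.045,0],[0,0,0]],[[-0.0015,-0.081,0],[0,0,0]],[[-0.0015,-0.081,0],[0,0,0]],[[-0.0015,-0.081,0],[0,0,0]],[[-0.0015,-0.081,0],[0,0,0]]]' ; for i in 1 2 3; do python3 -m jog '[[[0,0,0],[0,0,0]]]'|grep -E 'pos|contact'; done
```

```text
tool_pos: [0.5725, -0.1661, 0.1399]
t: 6.75
tool_pos: [0.5728, -0.2448, 0.1379]
tool_rot: [-0.004, 3.141, -0.0]
contact_force: [1.1, 0.1, 0.0]
opening: -0.0005
grip_force: 0.0
tool_pos: [0.5727, -0.2444, 0.1376]
contact_force: [0.6, -0.4, 0.7]
tool_pos: [0.5726, -0.2446, 0.1374]
contact_force: [-0.6, 0.0, 0.1]
tool_pos: [0.5725, -0.2449, 0.1373]
contact_force: [-0.8, -0.1, 0.0]
```

```bash
python3 -m jog '[[[0,0,0.04],[0,0,0]],[[0,0,0.062],[0,0,0]],[[0,0,0.068],[0,0,0]],[[0,0,0.074],[0,0,0]],[[0,0,0.076],[0,0,0]]]';  for i in 1 2 3 4 5; do python3 -m jog '[[[0,0,0],[0,0,0]]]'|grep -E 'pos|contact'; done
```

```text
t: 7.55
tool_pos: [0.5727, -0.2456, 0.0625]
tool_rot: [-0.002, 3.141, 0.0]
contact_force: [-3.5, 2.0, 6.1]
opening: 0.0001
grip_force: 3.0
tool_pos: [0.573, -0.2458, 0.0631]
contact_force: [-3.0, 1.7, 5.9]
tool_pos: [0.5733, -0.2461, 0.0636]
contact_force: [-2.7, 2.7, 5.5]
tool_pos: [0.5733, -0.2461, 0.0637]
contact_force: [-2.2, 2.7, 6.2]
tool_pos: [0.5733, -0.2461, 0.0638]
contact_force: [-3.5, 1.7, 4.6]
tool_pos: [0.5734, -0.2461, 0.0638]
contact_force: [-2.9, 2.7, 5.6]
```

Stiffness comes out as left 0.46 N/mm, middle 1.35 N/mm and right 0.9 N/mm, so the left pad is the softest. Next is the left tag at (0.493, 0.295).

```bash
python3 -m jog '[[[0,0,-0.045],[0,0,0]],[[0,0,-0.09],[0,0,0]],[[0,0.04,-0.09],[0,0,0]],[[0,0.09,-0.09],[0,0,0]],[[0,0.135,-0.09],[0,0,0]]]' | grep pos; python3 -m jog '[[[0,0.05,0],[0,0,0]],[[0,0.1,0],[0,0,0]],[[0,0.15,0],[0,0,0]],[[0,0.2,0],[0,0,0]],[[0,0.25,0],[0,0,0]]]'|grep pos; python3 -m jog '[[[0.03,0.04,0],[0,0,0]],[[0.06,0.08,0],[0,0,0]],[[0.08,0.12,0],[0,0,0]],[[0.08,0.156,0],[0,0,0]],[[0.08,0.156,0],[0,0,0]]]'|grep pos;for i in 1 2 3; do python3 -m jog '[[[0,0,0],[0,0,0]]]'|grep -E 'pos|contact'; done
```

```text
tool_pos: [0.5733, -0.1098, 0.1536]
tool_pos: [0.5727, 0.1414, 0.1531]
tool_pos: [0.4916, 0.2992, 0.1532]
tool_pos: [0.4922, 0.2961, 0.1525]
contact_force: [-0.7, -0.3, 0.6]
tool_pos: [0.4923, 0.2947, 0.1519]
contact_force: [0.7, -0.2, -0.4]
tool_pos: [0.4922, 0.2942, 0.1515]
contact_force: [0.3, 0.4, -0.4]
```

```bash
python3 -m jog '[[[-0.001,0.001,0.04],[0,0,0]],[[-0.001,0.001,0.07],[0,0,0]],[[-0.001,0.001,0.073],[0,0,0]],[[-0.001,0.001,0.073],[0,0,0]]]'; python3 -c "
from station import optics
import cv2
cv2.imwrite('pics/s2.png',cv2.resize(optics.get_image('scene')['image'][80:260,280:520],None,fx=3,fy=3))"
```

```text
t: 10.25
tool_pos: [0.4925, 0.2952, 0.0777]
tool_rot: [-0.0, -3.14, 0.001]
contact_force: [-0.5, 0.1, 0.0]
opening: -0.0002
grip_force: 0.0
```

View pics/s2.png

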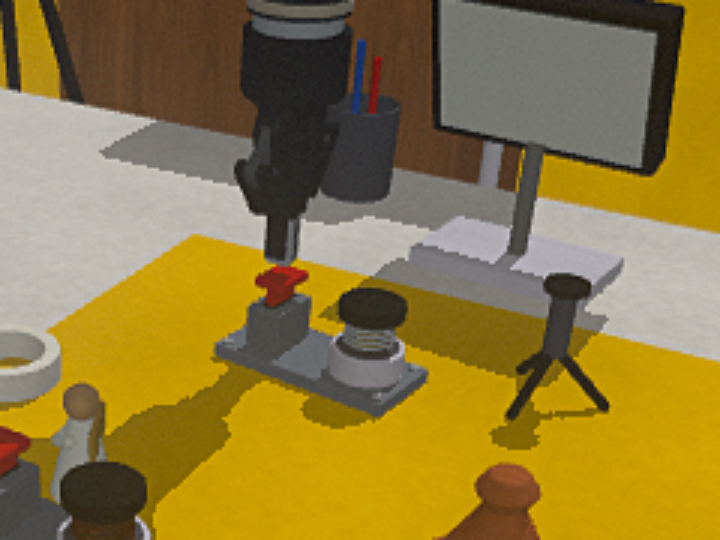

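The tips (crop about (282,262)) are centred just over the left red tag (282,278), and the pad has sprung back up. Next I push down until the force rises at the stop.

```bash
python3 -m jog '[[[0,0,0.005],[0,0,0]],[[0,0,0.01],[0,0,0]],[[0,0,0.014],[0,0,0]],[[0,0,0.018],[0,0,0]],[[0,0,0.018],[0,0,0]]]'; python3 -m jog '[[[0,0,0.002],[0,0,0]],[[0,0,0.004],[0,0,0]],[[0,0,0.004],[0,0,0]]]'
```

```text
t: 10.8
tool_pos: [0.4927, 0.2962, 0.06]
tool_rot: [0.002, -3.142, -0.0]
contact_force: [0.3, 0.1, 0.3]
opening: -0.0
grip_force: 0.3
t: 11.1
tool_pos: [0.4929, 0.2963, 0.058]
tool_rot: [0.002, -3.141, 0.0]
contact_force: [-5.0, -2.5, 11.2]
opening: 0.0001
grip_force: 5.3
```

```bash
python3 -m jog '[[[0,0,0.002],[0,0,0]],[[0,0,0.002],[0,0,0]],[[0,0,-0.04],[0,0,0]],[[0,0,-0.08],[0,0,0]],[[0,0,-0.12],[0,0,0]]]'; python3 -m jog '[[[0,0,0],[0,0,0]],[[0,0,0],[0,0,0]],[[0,0,0],[0,0,0]]]'; python3 -c "
from station import optics
import cv2
cv2.imwrite('pics/s3.png',optics.get_image('scene')['image'])"
```

```text
t: 11.6
tool_pos: [0.4919, 0.2959, 0.1768]
tool_rot: [0.002, -3.14, 0.001]
contact_force: [0.4, -0.4, 0.7]
opening: 0.0003
grip_force: 0.0
t: 11.9
tool_pos: [0.4916, 0.2957, 0.1742]
tool_rot: [0.002, -3.139, 0.002]
contact_force: [-0.8, 0.6, 0.2]
opening: -0.0
grip_force: 0.0
```

View pics/s3.png

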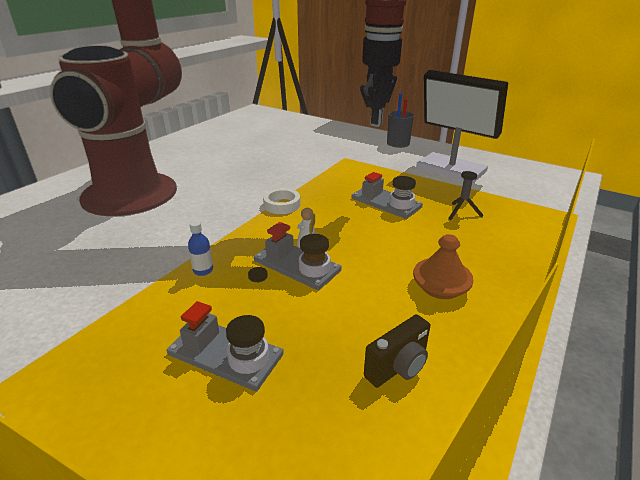

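The left tag (373,178) is down on its guide block. The other two tags (278,230) and (196,313) are still up, all pads are up and nothing else has moved.

```bash
python3 -c "
from station import job
print(job.finish_job())"
```

```text
the job is handed in; nothing more can be done
None
```

I pressed the pads left, middle, right, found the left one softest (about 0.46 N/mm, against 1.35 middle and 0.9 right), pushed its tag down to the stop and handed the job in at about 12 s; the last picture showed the other two tags up and nothing else moved, but no verdict came back.

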